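# Slide the thin cover plate to the edge and lay it on the enclosure

## Robot

A 6-joint arm with a two-finger parallel gripper is mounted at the origin on the work surface. World frame = base frame: x ahead of the robot, y to its left, z up, the work surface at z = 0. Lengths are in m, angles in rad, forces in N, time in s.
With the tool pointing down it reaches from about 0.275 to 0.85 m from the base axis. Payload 5.2 kg.
Tool frame: the origin (TCP) lies at the very end of the fingers, on their centre line; the grasp point (between the pads) lies 19 mm behind it; x points along the fingers, y is the direction in which the jaws open and shut, and the axes are right-handed (so a half turn about x gives the same grasp; the last joint's range is limited). The gripper opens to 85 mm and grips with 20 to 120 N. Pads are 22 mm wide; open, the fingers measure 114 mm over their backs; the gripper's body (76 mm by 85 mm) begins 54 mm behind the grasp point. The pads swing forward as they close: fully open they stand 13 mm farther back than shut.
Start: joints at [-1.381, 0.259, 1.535, -0, 1.348, -0.203], TCP at [0.211, -0.508, 0.231] pointing down, gripper open.
Joint ranges: [-3.14, 3.14], [-0.91, 2.08], [0.19, 2.58], [-1.22, 4.36], [0.22, 2.71], [-3.12, 3.12]. Speed limits (rad/s): [2.57, 2.57, 3.14, 3.14, 3.14, 3.14].

## Interface

Orientations are given as [roll, pitch, yaw] about the fixed x, y, z axes, in that order (R = Rz(yaw) Ry(pitch) Rx(roll)).
In Python, from workcell import telemetry, grab_frame, order gives the robot as it stands.
- The arm moves only by the tool carry_out, never from a script. Its argument "moves" is a list that holds one entry, the list of rows, each a list of 6 numbers: the shift along the tool's x, y, z in units of 30 mm (1.0 is 30 mm), then the turn, a rotation vector about the tool's x, y, z in units of 6 degrees (1.0 is 6 degrees). In form: [[[x, y, z, wx, wy, wz], ...]]. A call has 1 to 20 rows; each row shifts and turns the pose as measured when the row begins, along the tool's axes as they then stand; what a row does not reach is not made up. A row lasts 1/10 s, in which the tool goes at most 50 mm and 8.59 degrees, less where a joint would pass 70% of its speed; a pose out of reach is approached as far as the arm can. A call is refused whole if a number of a shift passes 1 or a number of a turn 1, either way. A call with a gripper value outside its range is refused whole. "gripper" is the closure, from -1 (fully open) to 1 (shut), set as the call begins (left out, the last holds). The fingers move at their own pace and stop on an object; "grip_force" is the grip in N (left out, the last holds). Time passes only in rows, so rows that do not move let the fingers close. It gives the time, the measured TCP pose, the force and the opening at its end, in the units of the state.
- telemetry.get_state(): the state, without advancing time (a new reading comes with each control period).
- grab_frame(name): name is "scene" or "top" or "wrist"; returns a dict with "pixels" (420x560x3 uint8, red, green, blue), "depth" (420x560 float32, m along the optical axis (not along the pixel's ray), 0 where there is no reading), "fx", "fy", "cx", "cy" (pixels), "distortion" ([k1, k2, p1, p2, k3] as OpenCV has them; the pictures are not rectified), "R" (3x3) and "t" (3): a world point X has camera coordinates R X + t; the wrist camera has in their place "mount" (4x4, takes a point from camera to tool coordinates, whose origin is the TCP and whose axes are the tool frame's). Camera axes: x right, y down, z forward; pixel columns grow to the right and rows downward; lengths in m; the calibration is good to about 2 mm. A picture is of the moment at which its call begins: read the wrist's pose just before it.
- order.job_done(): hands the job in, once; it reports no verdict.
The state is a dict: "time": time; "q": joint angles; "joint_vel": joint speeds; "joint_torque": joint torques, N m; "position": TCP position; "tool_rot": TCP orientation; "wrist_force": force on the tool from outside, world axes, zero at the start; "torque": the same for the moment, N m; "gripper_width": opening from 0.0 (shut) to 1.0 (fully open).
Only numpy, scipy, OpenCV 4.12 (cv2) and the standard library are available. Lean on these libraries where they do the work, as an engineer would, in place of code of your own. Each camera call takes 0.05 s, during which the arm holds its last target.

## Task

Two thin aluminium plates lie flat on the oak riser, with no room for fingertips beneath them. Slide the longer one straight towards the robot until its near end sticks out about 45 mm over the riser's front edge, still resting on the riser, then grip it by that end, lift it, and lay it gently on the open top of the small aluminium enclosure as its cover: centred, lying flat and lined up lengthwise. Leave the shorter plate where it lies.

Things in the scene. Friction and masses are not known exactly. Their poses are not given: they have to be found in the camera images.
- cover: the longer thin aluminium plate, 130 x 60 x 3 mm, about 75 g, loose, flat on the riser, four small dark screw holes at its corners. Origin: centre of its underside; x along its length, y along its width, z up. Its -x end is the near one; x is within 9 degrees of the riser's x. Pressed from above with closed fingertips (5 to 15 N) it slides with them over the waxed wood (friction about 0.35).
- short_plate: the shorter thin aluminium plate, 80 x 60 x 3 mm, loose, flat on the riser beside the cover, centres at least 130 mm apart; either may be the left one. Origin at the centre of its underside, x along its 80 mm length. To be left alone.
- riser: fixed dark oak riser block on the desk, 240 mm deep (its x), 360 mm wide (its y), 60 mm high. Origin at the centre of its underside; z up. Its front edge, the one facing the robot, is at x = -120 mm in its frame; its flat top at z = 60 mm. The front of the riser is free air down to the desk. A lamp socket (to 108 mm above the desk), a capacitor can, a shaft coupler and a binding post stand along its back edge (its x over 80 mm). It stands either to the robot's right or left.
- enclosure: fixed small aluminium enclosure with open top, 116 mm long (its x), 46 mm wide (its y), 50 mm high, walls 4 mm. Origin at the centre of its underside; z up; the rim that carries the cover is at z = 50 mm. So the cover overhangs it by 7 mm at each end and each side when centred. It stands on the other side from the riser, its length pointing roughly away from the robot.

How it is judged:
By the outcome, as a careful person would: the job done as asked, in the order asked, and still so for the second after the job is handed in, with the robot touching nothing.
It also fails if it takes over 48 s, if anything falls off the work surface, if the arm or the gripper's body presses on something with over 40 N, if the wrist force passes 120 N, or if a joint passes its speed limit or range.

## Working session

There is one attempt and no reset: what is moved stays moved. The work goes in short steps, Python scripts to look and compute and a tool call to move; the robot and the scene stay as the last step left them, time stands still between calls to the robot, and variables do not carry over. Pictures are saved under pics/ and viewed, and the job is handed in when it is done.

Besides the shell and the picture viewer there is one more tool, called after ">>>" as name([rows], argument=value, ...), one row to a line, values as JSON. carry_out: Moves the arm, as the interface text tells. Its arguments: {"type":"object","properties":{"moves":{"type":"array"},"gripper":{"type":"number"},"grip_force":{"type":"number"}},"required":["moves"]}

```bash
mkdir -p pics; ls; python3 - <<'E'
from workcell import telemetry, grab_frame
import cv2
s=telemetry.get_state(); print(s)
for n in ("scene","top","wrist"):
    f=grab_frame(n); cv2.imwrite(f"pics/a_{n}.png",f["pixels"][:,:,::-1])
    print(n,f["fx"],f["fy"],f["cx"],f["cy"],f["distortion"],f.get("R"),f.get("t"),f.get("mount"))
E
```

```text
pics
{'time': 0.0, 'q': array([-1.38078958e+00,  2.59334086e-01,  1.53609876e+00, -3.24252163e-05,
        1.34800389e+00, -2.02788382e-01]), 'joint_vel': array([-1.17431717e-03,  6.64098383e-04, -1.28567891e-03,  1.12072252e-03,
       -1.86967425e-03, -9.85427134e-05]), 'joint_torque': array([ 5.37362012e-04, -4.46025109e+01, -2.90568334e+01, -3.78853920e-04,
        1.16206444e-02, -1.64051028e-05]), 'position': array([ 0.21043789, -0.50756662,  0.23047321]), 'tool_rot': array([-1.75644479,  1.56895197,  1.77795018]), 'wrist_force': array([ 0.43302519, -0.18007321, -0.02622081]), 'torque': array([-0.0175555 ,  0.02367852, -0.03239194]), 'gripper_width': 1.0023590470705874}
scene 493.5974922053063 493.5974922053063 281.91885797756106 213.29120568814454 [-0.09939494  0.          0.          0.          0.        ] [[ 0.06390747  0.99794698 -0.00420319]
 [ 0.75489146 -0.05109638 -0.65385629]
 [-0.65272867  0.03861335 -0.75660709]] [-0.07763049 -0.38591823  1.30252289] None
top 494.69495718037035 494.69495718037035 277.7622977448895 206.01403538678747 [-0.12677286  0.          0.          0.          0.        ] [[ 0.00535047 -0.99993    -0.01055342]
 [-0.99159401 -0.00394091 -0.12932823]
 [ 0.12927759  0.01115668 -0.99154568]] [0.01336739 0.61970711 0.93616284] None
wrist 305.6745239665687 305.6745239665687 285.56350891241 211.1370084103645 [0.00440769 0.         0.         0.         0.        ] None None [[-5.45421791e-05 -2.63334530e-01  9.64704578e-01 -1.42783713e-01]
 [ 9.99999931e-01  3.38859110e-04  1.49035760e-04  2.74676130e-04]
 [-3.66145196e-04  9.64704520e-01  2.63334493e-01 -6.69689183e-02]
 [ 0.00000000e+00  0.00000000e+00  0.00000000e+00  1.00000000e+00]]
```

View pics/a_scene.png

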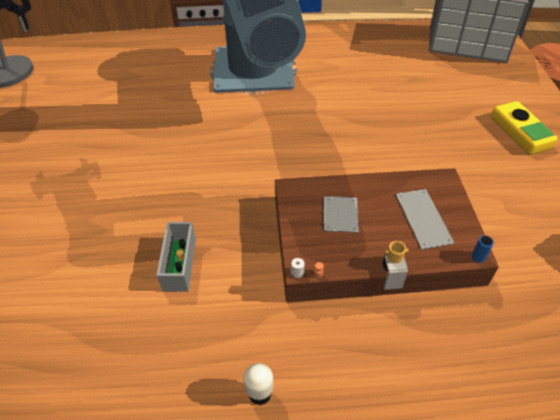

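View pics/a_top.png

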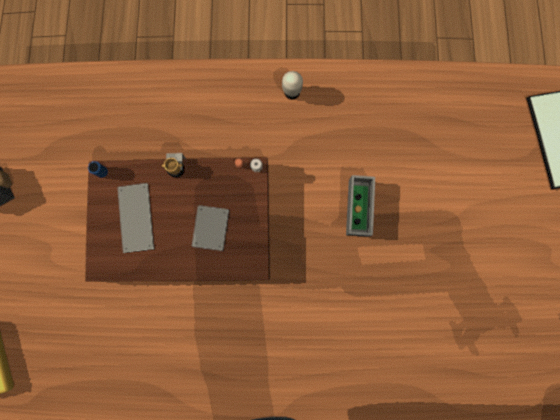

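View pics/a_wrist.png

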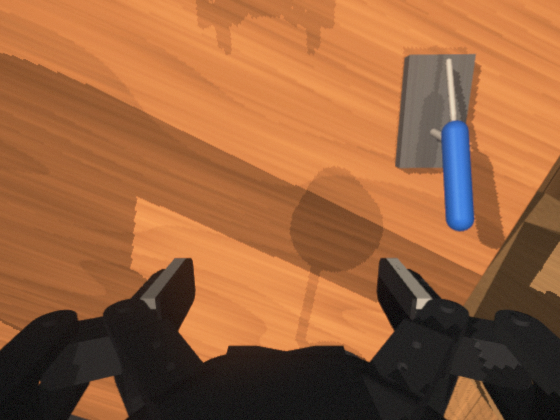

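The cover is the long plate, at about (136,218) in the top view and (424,218) in the scene view. The riser is on the robot's left (+y) and the enclosure is near (361,206) in the top view.

```bash
cat > h.py <<'E'
import numpy as np, cv2
from workcell import telemetry, grab_frame
from scipy.spatial.transform import Rotation as Ro
def pose():
    s=telemetry.get_state(); return s, Ro.from_euler('xyz',s['tool_rot']).as_matrix(), np.array(s['position'])
def cam(f,s=None):
    K=np.array([[f['fx'],0,f['cx']],[0,f['fy'],f['cy']],[0,0,1.]])
    if 'R' in f and f['R'] is not None: R=np.array(f['R']);t=np.array(f['t']); return K,R.T,-R.T@t
    Rt=Ro.from_euler('xyz',s['tool_rot']).as_matrix(); M=np.array(f['mount'])
    return K,Rt@M[:3,:3],Rt@M[:3,3]+s['position']
def toplane(f,px,z,s=None):
    K,Rw,c=cam(f,s)
    u=cv2.undistortPoints(np.array(px,float).reshape(-1,1,2),K,np.array(f['distortion'])).reshape(-1,2)
    d=np.c_[u,np.ones(len(u))]@Rw.T
    return c+d*((z-c[2])/d[:,2])[:,None]
def blobs(f,m,z,s=None,amin=200):
    out=[]
    for c in cv2.findContours(m.astype(np.uint8),cv2.RETR_EXTERNAL,cv2.CHAIN_APPROX_NONE)[0]:
        if cv2.contourArea(c)<amin: continue
        P=toplane(f,c.reshape(-1,2),z,s)
        (cx,cy),(w,h),a=cv2.minAreaRect((P[:,:2]*1000).astype(np.float32))
        if w<h: w,h,a=h,w,a+90
        a=(a+90)%180-90
        out.append((cv2.boundingRect(c),round(cx,1),round(cy,1),round(w,1),round(h,1),round(a,1)))
    return out
def hsv(f): return cv2.cvtColor(f['pixels'],cv2.COLOR_RGB2HSV).astype(int)
E
python3 - <<'E'
from h import *
for n in ("top","scene"):
    f=grab_frame(n); h=hsv(f)
    m=(h[...,1]<60)&(h[...,2]>90)
    print(n,"plates z63"); [print(b) for b in blobs(f,m,.063) if 300<b[1]<800]
    print("encl z50"); [print(b) for b in blobs(f,m|((h[...,1]<90)&(h[...,2]>70)),.05) if 300<b[1]<800]
    # riser: dark brown
    m=(h[...,2]<110)&(h[...,1]>90)&((h[...,0]<15)|(h[...,0]>170))
    cv2.imwrite(f"pics/riser_{n}.png",m.astype(np.uint8)*255)
    print("riser");[print(b) for b in blobs(f,m,.06,amin=3000)]
    for p in ([(136,218),(100,250),(361,206),(200,300)] if n=='top' else [(424,218),(380,260)]):
        d=f['depth'][p[1],p[0]]; K,Rw,c=cam(f); u=cv2.undistortPoints(np.array([[p]],float),K,np.array(f['distortion']))[0,0]
        print(p,np.round(c+Rw@np.array([u[0],u[1],1])*d,3))
E
```

```text
top plates z63
((192, 206, 37, 45), 574.4, 146.4, 80.9, 60.4, -7.4)
((118, 183, 36, 70), 593.4, 294.2, 129.8, 60.9, 7.7)
((347, 176, 28, 59), 620.0, -144.1, 112.8, 49.9, -3.9)
((530, 92, 30, 95), 762.1, -528.1, 201.4, 65.3, -5.5)
encl z50
((192, 205, 37, 46), 575.6, 148.4, 83.0, 62.5, -7.3)
((118, 183, 36, 70), 594.8, 298.2, 134.0, 63.1, 7.7)
((346, 175, 29, 61), 621.2, -146.0, 117.8, 52.2, -3.7)
((530, 92, 30, 95), 765.6, -535.5, 204.4, 66.2, -5.5)
riser
((86, 154, 220, 132), 592.3, 178.7, 428.8, 256.4, -88.8)
(136, 218) [0.592 0.292 0.064]
(100, 250) [0.529 0.362 0.062]
(361, 206) [ 0.624 -0.152  0.015]
(200, 300) [ 0.432  0.174 -0.004]
scene plates z63
((385, 256, 22, 33), 709.0, 218.7, 63.6, 34.7, -11.2)
((157, 223, 38, 68), 648.5, -141.6, 138.9, 55.1, -3.5)
((323, 196, 36, 37), 575.7, 146.3, 83.0, 62.1, -7.2)
((396, 190, 57, 59), 595.6, 294.1, 131.6, 61.2, 7.6)
encl z50
((291, 258, 14, 20), 678.4, 60.8, 38.5, 21.9, -4.3)
((384, 255, 24, 35), 700.9, 222.9, 68.9, 37.5, -12.7)
((157, 222, 39, 69), 637.8, -144.5, 144.0, 58.2, -3.7)
((323, 196, 36, 37), 564.8, 148.9, 85.1, 63.9, -7.3)
((396, 189, 58, 61), 584.1, 300.0, 136.5, 64.5, 7.6)
riser
((274, 181, 223, 121), 613.8, 210.9, 360.4, 265.6, -89.0)
((0, 0, 223, 39), -238.1, -428.6, 703.5, 233.3, 86.7)
(424, 218) [0.597 0.295 0.063]
(380, 260) [0.681 0.198 0.062]
```

```bash
python3 - <<'E'
import cv2
a=cv2.imread('pics/riser_top.png');b=cv2.imread('pics/riser_scene.png')
cv2.imwrite('pics/rr.png',cv2.resize(cv2.hconcat([a,b]),(800,300)))
c=cv2.imread('pics/a_top.png')[140:300,70:400]; cv2.imwrite('pics/tc.png',cv2.resize(c,(792,384),interpolation=cv2.INTER_CUBIC))
E
```

```text
(no output)
```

View pics/rr.png

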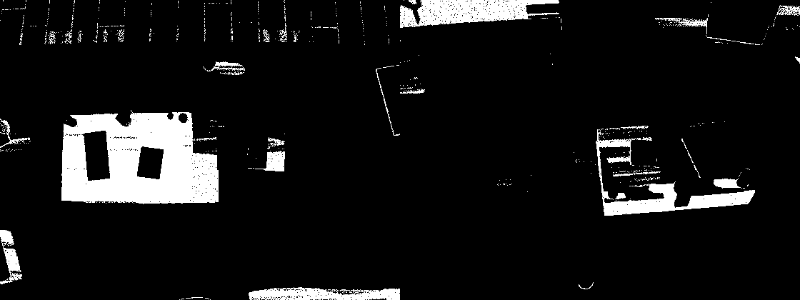

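View pics/tc.png

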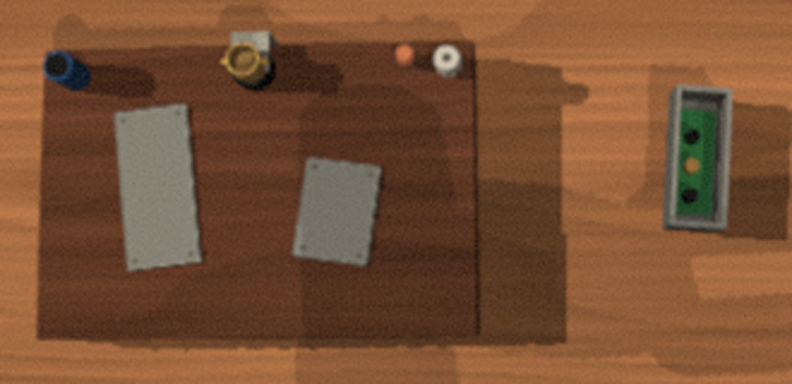

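```bash
python3 - <<'E'
from h import *
t=grab_frame("top"); s=grab_frame("scene")
print("campos",cam(t)[2],cam(s)[2])
print(toplane(t,[(85.4,280.8),(269.2,278.8),(88.,158.5),(267.5,157.5)],.06).round(4))
for n,f,b in(("top",t,(70,250,300,300)),("scene",s,(260,160,500,240))):
    x0,y0,x1,y1=b; c=f['pixels'][y0:y1,x0:x1,::-1]; k=792/(x1-x0)
    cv2.imwrite(f"pics/e_{n}.png",cv2.resize(c,None,fx=3.3,fy=3.3,interpolation=cv2.INTER_NEAREST))
# front edge points in top: columns, find dark->bright going down around row 280
h=hsv(t); pts=[]
for x in range(95,180,4):
    v=cv2.GaussianBlur(t['pixels'].astype(np.float32),(0,0),1)[265:295,x,0]; g=np.diff(v); i=g.argmax(); pts.append((x,265+i+.5))
P=toplane(t,pts,.06); print(np.polyfit(P[:,1],P[:,0],1), np.median(P[:,0]), pts[::6])
h=cv2.GaussianBlur(s['pixels'].astype(np.float32),(0,0),1)
pts=[]
for x in range(290,450,6):
    v=h[163:195,x,0]; g=np.diff(v); i=g.argmin(); pts.append((x,163+i+.5))
P=toplane(s,pts,.06); print(np.polyfit(P[:,1],P[:,0],1), np.median(P[:,0]), P[:,0].round(3))
E
```

```text
campos [0.49340146 0.0053642  1.00853491] [1.14648158 0.00745732 0.7328367 ]
[[0.4686 0.3901 0.06  ]
 [0.4773 0.0316 0.06  ]
 [0.7118 0.3977 0.06  ]
 [0.713  0.0367 0.06  ]]
[0.02335272 0.45799069] 0.46429482446929693 [(95, np.float64(281.5)), (119, np.float64(283.5)), (143, np.float64(284.5)), (167, np.float64(284.5))]
[-0.01705015  0.47733652] 0.473555758478595 [0.476 0.477 0.475 0.476 0.477 0.475 0.476 0.474 0.474 0.475 0.473 0.474
 0.475 0.473 0.473 0.474 0.472 0.473 0.474 0.472 0.472 0.473 0.471 0.472
 0.472 0.47  0.471]
```

View pics/e_scene.png

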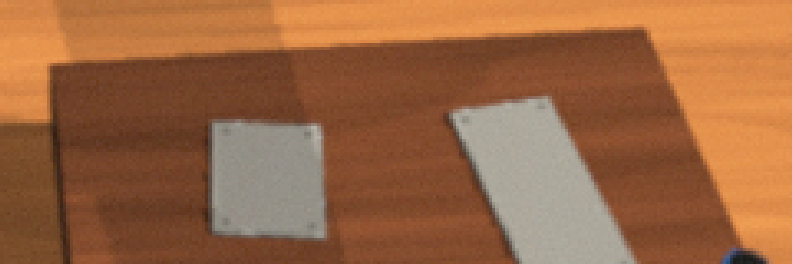

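View pics/e_top.png

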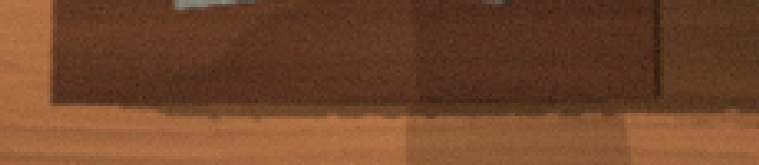

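```bash
cat >> h.py <<'E'
def go(target,Rt=None):
    s,R,p=pose(); d=R.T@(np.array(target)-p)/0.03
    w=np.zeros(3) if Rt is None else Ro.from_matrix(R.T@Rt).as_rotvec(degrees=True)/6
    print("t",round(s['time'],2),"pos",p.round(4),"F",s['wrist_force'].round(1),"gw",round(s['gripper_width'],3),"q",s['q'].round(3))
    print("R",R.round(3).tolist()); print("shift units",d.round(2),"turn units",w.round(2)); return d,w
E
python3 - <<'E'
from h import *
go([0.604,0.295,0.10])
E
```

```text
t 0.35 pos [ 0.2105 -0.508   0.2311] F [-0.2 -0.3  1.1] gw 0.998 q [-1.381  0.259  1.535  0.     1.348 -0.203]
R [[-0.0, 0.383, -0.924], [0.0, -0.924, -0.383], [-1.0, -0.0, -0.0]]
shift units [  4.38 -19.71 -22.36] turn units [0. 0. 0.]
```

>>> carry_out([
  [[0,-0.88,-0.98,0,0,0],[0,-0.88,-0.98,0,0,0],[0,-0.88,-0.98,0,0,0],[0,-0.88,-0.98,0,0,0],[0,-0.88,-0.98,0,0,0],[0,-0.88,-0.98,0,0,0],[0,-0.88,-0.98,0,0,0],[0,-0.88,-0.98,0,0,0],[0,-0.88,-0.98,0,0,0],[0,-0.88,-0.98,0,0,0],[0,-0.88,-0.98,0,0,0],[0,-0.88,-0.98,0,0,0],[0,-0.88,-0.98,0,0,0],[0,-0.88,-0.98,0,0,0],[0,-0.88,-0.98,0,0,0],[0,-0.88,-0.98,0,0,0],[0,-0.88,-0.98,0,0,0],[0,-0.88,-0.98,0,0,0],[0,-0.88,-0.98,0,0,0],[0,-0.88,-0.98,0,0,0]],
], gripper=1, grip_force=40)

```text
time: 2.35
position: [0.5645, 0.2274, 0.2316]
tool_rot: [2.157, 1.561, -0.601]
wrist_force: [0.9, -0.5, -0.4]
gripper_width: -0.001
```

```bash
python3 - <<'E'
from h import *
go([0.604,0.295,0.10])
E
```

```text
t 2.35 pos [0.5645 0.2274 0.2316] F [ 0.9 -0.5 -0.4] gw -0.001 q [ 0.204  0.36   1.392 -0.007  1.382  1.393]
R [[0.008, 0.374, -0.927], [-0.006, -0.927, -0.374], [-1.0, 0.008, -0.006]]
shift units [ 4.38 -1.63 -2.04] turn units [0. 0. 0.]
```

>>> carry_out([
  [[0.6,-0.85,-0.95,0,0,0],[1,-0.7,-0.9,0,0,0],[1,0,-0.1,0,0,0],[1,0,0,0,0,0],[0.5,0,0,0,0,0],[0,0,0,0,0,0]],
])

```text
time: 2.95
position: [0.606, 0.3025, 0.1034]
tool_rot: [2.49, 1.558, -0.261]
wrist_force: [0.8, -0.3, 0.4]
gripper_width: 0.002
```

```bash
python3 - <<'E'
from h import *
Rt=np.array([[0,.383,-.924],[0,-.924,-.383],[-1,0,0]])
go([0.604,0.2955,0.063],Rt)
s,_,_=pose(); f=grab_frame("wrist"); cv2.imwrite("pics/b_wrist.png",f["pixels"][:,:,::-1])
E
```

```text
t 2.95 pos [0.606  0.3025 0.1034] F [ 0.8 -0.3  0.4] gw 0.002 q [ 0.302  0.575  1.372 -0.007  1.184  1.485]
R [[0.012, 0.381, -0.924], [-0.003, -0.924, -0.381], [-1.0, 0.008, -0.01]]
shift units [1.35 0.18 0.16] turn units [-0.02 -0.1  -0.07]
```

View pics/b_wrist.png

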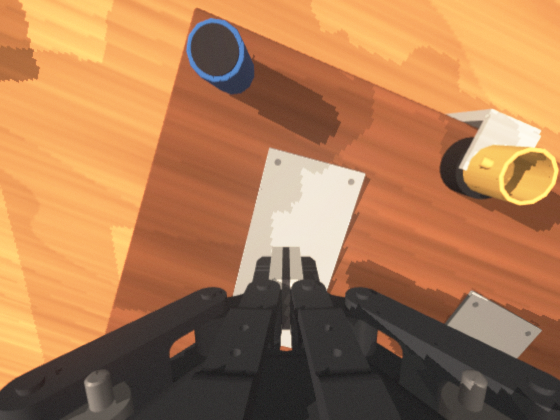

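The closed fingertips (285,250) are over the middle of the cover, and its far corner holes are at (277,160) and (351,181). Now I'll lower onto it.

>>> carry_out([
  [[0.6,0.1,0.08,0,-0.1,-0.07],[0.5,0.08,0.08,0,0,0],[0.1,0,0,0,0,0],[0.06,0,0,0,0,0],[0.03,0,0,0,0,0]],
])

```text
time: 3.5
position: [0.6075, 0.2951, 0.0682]
tool_rot: [3.128, 1.563, 0.376]
wrist_force: [0.2, -0.0, -0.4]
gripper_width: 0.002
```

```bash
python3 - <<'E'
from h import *
Rt=np.array([[0,.383,-.924],[0,-.924,-.383],[-1,0,0]])
go([0.604,0.2955,0.063],Rt)
E
```

```text
t 3.5 pos [0.6075 0.2951 0.0682] F [ 0.2 -0.  -0.4] gw 0.002 q [2.870e-01 6.080e-01 1.409e+00 1.000e-03 1.118e+00 1.468e+00]
R [[0.007, 0.38, -0.925], [0.003, -0.925, -0.38], [-1.0, 0.0, -0.007]]
shift units [ 0.17 -0.06  0.1 ] turn units [-0.03 -0.07 -0.  ]
```

>>> carry_out([
  [[0.12,0,0.05,0,0,0],[0.08,0,0,0,0,0],[0.06,0,0,0,0,0],[0.05,0,0,0,0,0]],
])

```text
time: 3.9
position: [0.6076, 0.2949, 0.0631]
tool_rot: [3.076, 1.558, 0.325]
wrist_force: [-2.2, -1.2, 8.9]
gripper_width: -0.004
```

>>> carry_out([
  [[0.06,-0.06,0.155,0,0,0],[0.06,-0.09,0.233,0,0,0],[0.06,-0.12,0.31,0,0,0],[0.06,-0.12,0.31,0,0,0]],
])

```text
time: 4.3
position: [0.5843, 0.2961, 0.0632]
tool_rot: [3.018, 1.535, 0.266]
wrist_force: [1.6, -0.2, 6.1]
gripper_width: 0.002
```

```bash
python3 - <<'E'
from h import *
go([0.5046,0.2930,0.063])
f=grab_frame("scene"); h=hsv(f)
[print(b) for b in blobs(f,(h[...,1]<60)&(h[...,2]>90),.063) if 300<b[1]<800]
cv2.imwrite("pics/c.png",f["pixels"][150:330,250:530,::-1])
E
```

```text
t 4.3 pos [0.5843 0.2961 0.0632] F [ 1.6 -0.2  6.1] gw 0.002 q [ 3.000e-01  5.670e-01  1.499e+00 -1.000e-03  1.040e+00  1.481e+00]
R [[0.034, 0.38, -0.924], [0.009, -0.925, -0.38], [-0.999, 0.004, -0.035]]
shift units [-0.08 -0.91  2.49] turn units [0. 0. 0.]
((385, 255, 22, 35), 708.7, 218.8, 67.1, 34.7, -11.2)
((157, 222, 38, 69), 647.4, -141.5, 141.2, 54.9, -3.5)
((324, 196, 35, 37), 576.1, 147.0, 82.3, 60.6, -7.2)
((394, 184, 57, 54), 572.5, 295.5, 131.3, 61.3, 7.4)
```

View pics/c.png

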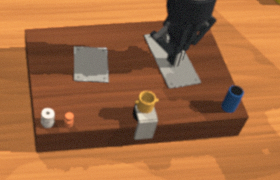

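>>> carry_out([
  [[0.05,-0.09,0.23,0,-0.08,0],[0.05,-0.12,0.31,0,-0.08,0],[0.05,-0.12,0.31,0,-0.1,0],[0.05,-0.12,0.31,0,-0.1,0],[0.05,-0.12,0.31,0,-0.1,0],[0.05,-0.12,0.31,0,-0.1,0]],
])

```text
time: 4.95
position: [0.5347, 0.2979, 0.0631]
tool_rot: [1.826, 1.563, -0.926]
wrist_force: [2.8, -0.1, 6.1]
gripper_width: -0.002
```

```bash
python3 - <<'E'
from h import *
go([0.5037,0.2947,0.063])
for n in("scene","top"):
    f=grab_frame(n); h=hsv(f)
    [print(b) for b in blobs(f,(h[...,1]<60)&(h[...,2]>90),.063) if 300<b[1]<800]
E
```

```text
t 4.95 pos [0.5347 0.2979 0.0631] F [ 2.8 -0.1  6.1] gw -0.002 q [ 0.331  0.52   1.584 -0.009  1.035  1.516]
R [[0.005, 0.38, -0.925], [-0.007, -0.925, -0.38], [-1.0, 0.008, -0.002]]
shift units [-0.   -0.29  1.  ] turn units [0. 0. 0.]
((385, 255, 23, 34), 708.1, 219.6, 65.7, 36.1, -11.2)
((157, 222, 38, 69), 647.4, -141.4, 141.3, 54.8, -3.5)
((324, 196, 35, 37), 576.2, 147.0, 82.2, 60.6, -7.2)
((391, 166, 53, 51), 523.7, 297.3, 130.7, 61.7, 6.8)
((118, 245, 32, 45), 496.2, 294.4, 79.9, 60.3, 8.0)
((193, 206, 36, 44), 575.0, 146.1, 79.1, 60.4, -7.1)
((0, 194, 76, 192), 448.9, 504.4, 365.5, 159.2, 6.6)
((65, 190, 21, 194), 458.5, 420.5, 377.8, 25.1, 7.4)
((347, 176, 28, 60), 619.3, -143.6, 114.0, 49.9, -3.6)
((530, 92, 30, 95), 762.0, -528.1, 201.6, 65.3, -5.5)
```

>>> carry_out([
  [[0.05,-0.09,0.23,0,-0.03,0],[0.05,-0.1,0.31,0,-0.06,0],[0.05,-0.1,0.31,0,-0.06,0],[0.05,-0.06,0.2,0,-0.06,0]],
])

```text
time: 5.45
position: [0.5061, 0.298, 0.063]
tool_rot: [1.12, 1.561, -1.631]
wrist_force: [2.4, 0.3, 6.2]
gripper_width: -0.002
```

```bash
python3 - <<'E'
from h import *
go([0.503,0.296,0.063])
f=grab_frame("scene"); h=hsv(f)
[print(b) for b in blobs(f,(h[...,1]<60)&(h[...,2]>90),.063) if 300<b[1]<800]
E
```

```text
t 5.45 pos [0.5061 0.298  0.063 ] F [2.4 0.3 6.2] gw -0.002 q [ 0.348  0.486  1.644 -0.011  1.016  1.534]
R [[-0.001, 0.381, -0.925], [-0.01, -0.925, -0.381], [-1.0, 0.009, 0.004]]
shift units [0.   0.02 0.12] turn units [0. 0. 0.]
((385, 255, 22, 35), 708.8, 218.8, 67.3, 34.7, -11.2)
((157, 223, 38, 68), 648.5, -141.5, 139.0, 54.9, -3.5)
((324, 196, 35, 36), 575.7, 147.1, 82.9, 60.3, -6.8)
((388, 156, 52, 49), 494.9, 297.6, 131.1, 61.5, 7.0)
```

>>> carry_out([
  [[0.05,-0.04,0.13,0,0,0],[0.04,0,0.03,0,0,0],[-0.1,0,0,0,0,0],[-0.5,0,0,0,0,0],[-1,0,0,0,0,0],[-1,0,0,0,0,0],[-1,0,0,0,0,0],[-1,0,0,0,0,0]],
])

```text
time: 6.3
position: [0.4945, 0.2981, 0.1984]
tool_rot: [0.398, 1.55, -2.352]
wrist_force: [0.1, 0.7, -0.0]
gripper_width: 0.002
```

```bash
python3 - <<'E'
from h import *
go([0.503,0.296,0.063])
for n in("scene","top"):
    f=grab_frame(n); h=hsv(f)
    [print(b) for b in blobs(f,(h[...,1]<60)&(h[...,2]>90),.063) if 300<b[1]<800]
    cv2.imwrite(f"pics/d_{n}.png",f["pixels"][:,:,::-1])
    np.save(f"pics/d_{n}.npy",f["depth"])
E
```

```text
t 6.3 pos [0.4945 0.2981 0.1984] F [ 0.1  0.7 -0. ] gw 0.002 q [ 0.355  0.343  1.499 -0.009  1.318  1.536]
R [[-0.015, 0.382, -0.924], [-0.015, -0.924, -0.382], [-1.0, 0.008, 0.02]]
shift units [ 4.51  0.14 -0.32] turn units [0. 0. 0.]
((385, 256, 22, 33), 709.0, 218.7, 63.6, 34.7, -11.2)
((157, 223, 38, 68), 648.5, -141.5, 138.9, 54.8, -3.5)
((324, 196, 35, 37), 575.8, 147.1, 83.3, 60.3, -6.9)
((387, 153, 52, 51), 491.0, 297.6, 131.3, 61.5, 7.8)
((0, 244, 30, 176), 365.0, 543.7, 350.0, 16.1, 12.1)
((114, 236, 36, 71), 489.4, 297.6, 129.4, 59.7, 7.3)
((192, 206, 37, 45), 574.3, 146.0, 80.9, 60.7, -7.2)
((347, 176, 28, 60), 619.6, -143.8, 114.0, 49.6, -3.8)
((530, 92, 30, 95), 762.0, -528.1, 201.6, 65.3, -5.5)
```

View pics/d_scene.png

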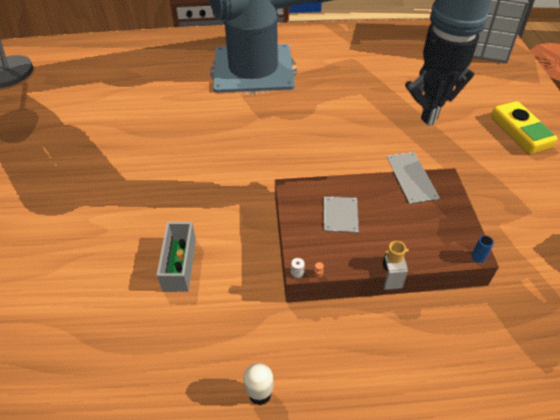

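```bash
cat > kin.py <<'E'
import numpy as np
from scipy.optimize import least_squares
from scipy.spatial.transform import Rotation as Ro
def rx(a): return Ro.from_rotvec([a,0,0]).as_matrix()
def ry(a): return Ro.from_rotvec([0,a,0]).as_matrix()
def rz(a): return Ro.from_rotvec([0,0,a]).as_matrix()
# planar arm, axes at zero pose pointing up (z); lateral offset y
def fk(q,P):
    h,a1,L1,L2,e,d,Lt,c6=P
    R=rz(q[0]); p=np.array([0,0,h])+R@[a1,d,0]
    R=R@ry(q[1]); p=p+R@[0,0,L1]
    R=R@ry(q[2]); p=p+R@[e,0,L2]
    R=R@rz(q[3])@ry(q[4]); R=R@rz(c6+S6*q[5]); p=p+R@[0,0,Lt]
    # tool x = local z, tool y = local y?, tool z=-x...
    return p,R@np.array([[0,0,-1.],[0,1,0],[1,0,0]])
S6=1
E
python3 - <<'E'
import kin; from kin import *
D=[([-1.38078958,.259334086,1.53609876,0,1.34800389,-.202788],[.21044,-.50757,.23047],None),
([.204,.36,1.392,-.007,1.382,1.393],[.5645,.2274,.2316],[[0.008,0.374,-0.927],[-0.006,-0.927,-0.374],[-1.0,0.008,-0.006]]),
([.302,.575,1.372,-.007,1.184,1.485],[.606,.3025,.1034],[[0.012,0.381,-0.924],[-0.003,-0.924,-0.381],[-1.0,0.008,-0.01]]),
([.287,.608,1.409,.001,1.118,1.468],[.6075,.2951,.0682],[[0.007,0.38,-0.925],[0.003,-0.925,-0.38],[-1.0,0,-0.007]]),
([.3,.567,1.499,-.001,1.04,1.481],[.5843,.2961,.0632],[[0.034,0.38,-0.924],[0.009,-0.925,-0.38],[-0.999,0.004,-0.035]]),
([.331,.52,1.584,-.009,1.035,1.516],[.5347,.2979,.0631],[[0.005,0.38,-0.925],[-0.007,-0.925,-0.38],[-1.0,0.008,-0.002]]),
([.348,.486,1.644,-.011,1.016,1.534],[.5061,.298,.063],[[-0.001,0.381,-0.925],[-0.01,-0.925,-0.381],[-1.0,0.009,0.004]]),
([.355,.343,1.499,-.009,1.318,1.536],[.4945,.2981,.1984],[[-0.015,0.382,-0.924],[-0.015,-0.924,-0.382],[-1.0,0.008,0.02]])]
for S in(1,-1):
    kin.S6=S
    def res(P):
        o=[]
        for q,p,R in D:
            a,B=fk(np.array(q),P); o+=list((a-p)*3)
            if R is not None: o+=list((B-np.array(R)).ravel())
        return o
    for c in(0,1.57,3.14,-1.57):
        r=least_squares(res,[.2,0,.4,.4,0,.1,.25,c])
        print(S,c,r.x.round(4),r.cost)
        if r.cost<1e-2: print(np.array(r.fun).round(3)[:27])
E
```

```text
1 0 [2.1670e-01 5.0000e-04 5.3530e-01 4.2510e-01 6.0400e-02 1.1070e-01
 3.5020e-01 1.5707e+00] 7.438922255984333e-06
[-0.     0.    -0.     0.     0.    -0.     0.001 -0.    -0.     0.001
 -0.     0.     0.     0.    -0.    -0.    -0.     0.     0.    -0.
 -0.001 -0.    -0.001  0.     0.    -0.001  0.   ]
1 1.57 [2.1670e-01 5.0000e-04 5.3530e-01 4.2510e-01 6.0400e-02 1.1070e-01
 3.5020e-01 1.5707e+00] 7.438922255984318e-06
[-0.     0.    -0.     0.     0.    -0.     0.001 -0.    -0.     0.001
 -0.     0.     0.     0.    -0.    -0.    -0.     0.     0.    -0.
 -0.001 -0.    -0.001  0.     0.    -0.001  0.   ]
1 3.14 [2.1670e-01 5.0000e-04 5.3530e-01 4.2510e-01 6.0400e-02 1.1070e-01
 3.5020e-01 1.5707e+00] 7.4389222559864275e-06
[-0.     0.    -0.     0.     0.    -0.     0.001 -0.    -0.     0.001
 -0.     0.     0.     0.    -0.    -0.    -0.     0.     0.    -0.
 -0.001 -0.    -0.001  0.     0.    -0.001  0.   ]
1 -1.57 [2.1670e-01 5.0000e-04 5.3530e-01 4.2510e-01 6.0400e-02 1.1070e-01
 3.5020e-01 1.5707e+00] 7.438922255984914e-06
[-0.     0.    -0.     0.     0.    -0.     0.001 -0.    -0.     0.001
 -0.     0.     0.     0.    -0.    -0.    -0.     0.     0.    -0.
 -0.001 -0.    -0.001  0.     0.    -0.001  0.   ]
-1 0 [ 2.1670e-01  5.0000e-04  5.3530e-01  4.2510e-01  6.0400e-02  1.1070e-01
  3.5020e-01 -1.7372e+00] 0.05886834175310874
-1 1.57 [2.167e-01 5.000e-04 5.353e-01 4.251e-01 6.040e-02 1.107e-01 3.502e-01
 4.546e+00] 0.05886834175311109
-1 3.14 [2.167e-01 5.000e-04 5.353e-01 4.251e-01 6.040e-02 1.107e-01 3.502e-01
 4.546e+00] 0.05886834175310882
-1 -1.57 [ 2.1670e-01  5.0000e-04  5.3530e-01  4.2510e-01  6.0400e-02  1.1070e-01
  3.5020e-01 -1.7372e+00] 0.05886834175311394
```

```bash
python3 - <<'E'
from h import *
s,R,p=pose(); X=[]
for n in("scene","top"):
    f=grab_frame(n); d=f['depth']; K,Rw,c=cam(f)
    v,u=np.mgrid[0:420,0:560]; px=np.c_[u.ravel(),v.ravel()].astype(float)
    un=cv2.undistortPoints(px.reshape(-1,1,2),K,np.array(f['distortion'])).reshape(-1,2)
    W=c+(np.c_[un,np.ones(len(un))]*d.reshape(-1,1))@Rw.T
    W=W[(d.ravel()>0)]; X.append(W)
X=np.vstack(X); T=(X-p)@R
m=(T[:,0]<.01)&(T[:,0]>-.55)&(abs(T[:,1])<.2)&(abs(T[:,2])<.2)&(X[:,2]>.12)
T=T[m]; print(len(T))
for a in np.arange(-.54,.02,.02):
    k=T[(T[:,0]>=a)&(T[:,0]<a+.02)]
    if len(k)>3: print(round(a,2),len(k),"y",k[:,1].min().round(3),k[:,1].max().round(3),"z",k[:,2].min().round(3),k[:,2].max().round(3))
E
python3 -c "
import cv2;a=cv2.imread('pics/d_top.png')[200:420,0:280];cv2.imwrite('pics/d_t2.png',cv2.resize(a,None,fx=2.8,fy=2.7))"
```

```text
21641
-0.44 2059 y 0.038 0.058 z 0.081 0.159
-0.42 2799 y 0.041 0.06 z 0.004 0.165
-0.4 2662 y 0.053 0.064 z -0.034 0.171
-0.38 2552 y 0.053 0.064 z -0.043 0.176
-0.36 2021 y 0.053 0.065 z -0.044 0.177
-0.34 996 y 0.055 0.064 z -0.041 0.122
-0.32 168 y 0.058 0.063 z -0.027 0.05
-0.26 223 y 0.024 0.039 z -0.02 0.029
-0.24 838 y -0.02 0.039 z -0.04 0.035
-0.22 1228 y -0.026 0.041 z -0.042 0.04
-0.2 833 y -0.028 0.041 z -0.042 0.04
-0.18 1090 y -0.031 0.038 z -0.04 0.038
-0.16 925 y -0.022 0.04 z -0.04 0.038
-0.14 549 y -0.022 0.039 z -0.039 0.038
-0.12 585 y -0.048 0.05 z -0.023 0.012
-0.1 941 y -0.062 0.063 z -0.023 0.02
-0.08 506 y -0.057 0.055 z -0.019 0.018
-0.06 363 y -0.039 0.038 z -0.016 0.014
-0.04 156 y -0.014 0.016 z -0.014 0.012
-0.02 145 y -0.013 0.015 z -0.013 0.012
```

View pics/d_t2.png

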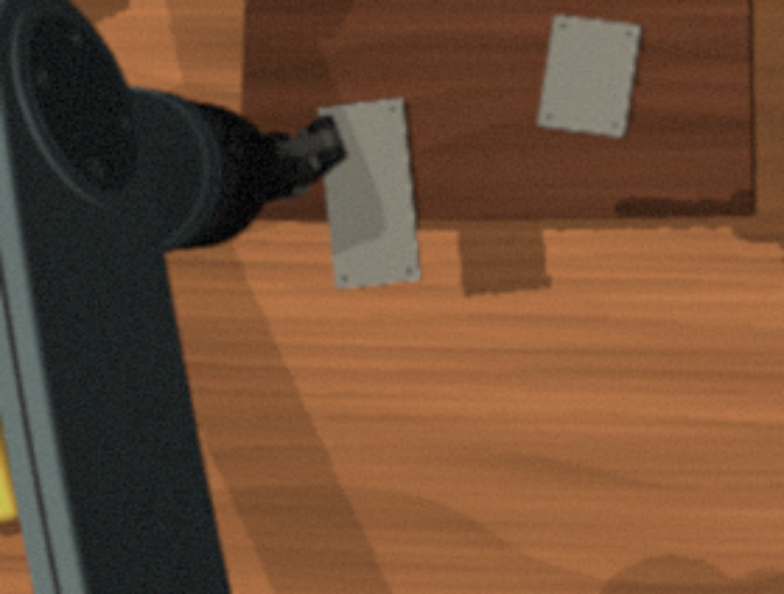

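The plate now overhangs about 46 mm: its near end is at x≈0.426 and the edge at x≈0.472. I'll grip it tool-down across its 60 mm width at that overhanging end, with the fingertips passing below it in the free air.

```bash
cat >> h.py <<'E'
def Rdown(deg):
    a=np.radians(deg); c,s=np.cos(a),np.sin(a)
    return np.array([[0,s,-c],[0,-c,-s],[-1,0,0.]])
E
python3 - <<'E'
from h import *
go([.4474,.292,.13],Rdown(7.5))
E
```

```text
t 6.5 pos [0.4953 0.2983 0.198 ] F [ 1.2  0.1 -0.2] gw 0.001 q [ 0.355  0.344  1.5   -0.009  1.314  1.536]
R [[-0.012, 0.382, -0.924], [-0.014, -0.924, -0.382], [-1.0, 0.008, 0.017]]
shift units [ 2.29 -0.44  1.52] turn units [ 2.49  0.15 -0.1 ]
```

>>> carry_out([
  [[0,-0.2,0.6,0.85,0.08,-0.1],[0.2,0,0.6,0.85,0.08,0],[0.6,0,0.3,0.8,0,0],[0.7,0,0,0,0,0],[0.6,0,0,0,0,0],[0,0,0,0,0,0]],
], gripper=-1)

```text
time: 7.1
position: [0.4404, 0.2867, 0.1236]
tool_rot: [0.176, 1.552, -2.847]
wrist_force: [0.1, -0.7, -0.9]
gripper_width: 0.988
```

```bash
python3 - <<'E'
from h import *
go([.4474,.292,.0365],Rdown(7.5))
s,_,_=pose(); f=grab_frame("wrist"); cv2.imwrite("pics/f_wrist.png",f["pixels"][:,:,::-1])
h=hsv(f)
[print(b) for b in blobs(f,(h[...,1]<60)&(h[...,2]>110),.063,s)]
E
```

```text
t 7.1 pos [0.4404 0.2867 0.1236] F [ 0.1 -0.7 -0.9] gw 0.988 q [3.640e-01 3.250e-01 1.727e+00 1.000e-03 1.109e+00 1.815e+00]
R [[-0.018, 0.118, -0.993], [-0.005, -0.993, -0.118], [-1.0, 0.003, 0.019]]
shift units [ 2.9  -0.16 -0.31] turn units [-0.12  0.18 -0.03]
((397, 271, 33, 37), 404.1, 185.7, 36.0, 12.5, 36.4)
((142, 259, 41, 49), 387.1, 372.3, 47.5, 12.5, -24.7)
((225, 41, 101, 204), 489.9, 297.7, 129.1, 59.6, 7.6)
((472, 0, 88, 119), 564.7, 149.0, 59.2, 59.0, 83.0)
```

View pics/f_wrist.png

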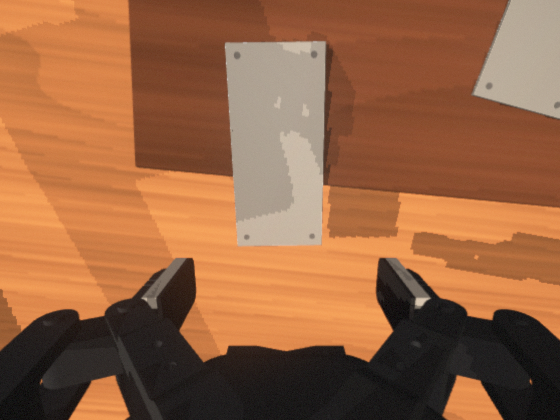

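The wrist view puts the plate's near end at (238–322,245), with the riser edge near row 178 at that point. It gives a centre of (489.9,297.7) mm and a yaw of 7.6°, which agrees with the other views.

>>> carry_out([
  [[0,-0.16,-0.31,-0.12,0.18,0],[0.9,-0.04,-0.06,0,0.03,0],[0.9,0,0,0,0,0],[0.7,0,0,0,0,0],[0.3,0,0,0,0,0],[0,0,0,0,0,0]],
])

```text
time: 7.75
position: [0.4605, 0.2981, 0.0465]
tool_rot: [3.104, 1.548, 0.098]
wrist_force: [-2.0, -1.2, 5.7]
gripper_width: 1.002
```

```bash
python3 - <<'E'
from h import *
go([.4474,.292,.0365],Rdown(7.6))
E
```

```text
t 7.75 pos [0.4605 0.2981 0.0465] F [-2.  -1.2  5.7] gw 1.002 q [ 0.375  0.438  1.78  -0.008  0.902  1.815]
R [[0.022, 0.135, -0.991], [0.002, -0.991, -0.135], [-1.0, 0.001, -0.022]]
shift units [0.32 0.14 0.47] turn units [ 0.03 -0.21 -0.01]
```

The fingers touched the riser edge lightly because x overshot to 0.4605. I'll back up and recentre.

>>> carry_out([
  [[-0.5,0,0,0,0,0],[-0.3,0.14,0.47,0,-0.2,0],[0,0.05,0.1,0,-0.05,0],[0,0,0,0,0,0]],
])

```text
time: 8.15
position: [0.4478, 0.2921, 0.0747]
tool_rot: [-2.956, 1.566, 0.323]
wrist_force: [-0.3, -0.7, -0.9]
gripper_width: 0.999
```

```bash
python3 - <<'E'
from h import *
go([.4464,.292,.0365],Rdown(7.6))
f=grab_frame("scene"); h=hsv(f)
[print(b) for b in blobs(f,(h[...,1]<60)&(h[...,2]>90),.063) if 300<b[1]<800]
E
```

```text
t 8.15 pos [0.4478 0.2921 0.0747] F [-0.3 -0.7 -0.9] gw 0.999 q [ 0.369  0.387  1.776 -0.     0.974  1.803]
R [[0.004, 0.137, -0.991], [0.002, -0.991, -0.137], [-1.0, -0.001, -0.005]]
shift units [ 1.27 -0.    0.05] turn units [ 0.04 -0.04  0.01]
((385, 255, 22, 35), 708.7, 218.8, 67.1, 34.7, -11.2)
((157, 223, 38, 68), 648.5, -141.6, 138.9, 55.0, -3.5)
((324, 196, 35, 37), 575.9, 147.1, 83.0, 60.6, -7.1)
((385, 143, 54, 61), 473.8, 294.6, 166.6, 61.4, 8.3)
```

>>> carry_out([
  [[0.5,0,0.05,0,-0.04,0],[0.45,0,0.02,0,-0.05,0],[0.3,0,0.02,0,-0.04,0],[0.1,0,0,0,0,0]],
])

```text
time: 8.6
position: [0.4473, 0.2927, 0.0322]
tool_rot: [-0.226, 1.564, 3.053]
wrist_force: [0.6, -0.4, 0.5]
gripper_width: 0.998
```

```bash
python3 - <<'E'
from h import *
go([.4464,.292,.0365],Rdown(7.6))
s,_,_=pose(); f=grab_frame("wrist"); cv2.imwrite("pics/g_wrist.png",f["pixels"][:,:,::-1])
h=hsv(f)
[print(b) for b in blobs(f,(h[...,1]<60)&(h[...,2]>110),.063,s)]
E
```

```text
t 8.6 pos [0.4473 0.2927 0.0322] F [ 0.6 -0.4  0.5] gw 0.998 q [0.369 0.451 1.805 0.004 0.891 1.8  ]
R [[-0.006, 0.137, -0.991], [0.001, -0.991, -0.137], [-1.0, -0.001, 0.006]]
shift units [-0.14  0.02  0.03] turn units [0.05 0.06 0.01]
((388, 259, 44, 50), 461.6, 243.4, 27.0, 7.2, 39.9)
((140, 259, 44, 50), 447.7, 343.7, 26.8, 7.3, -24.2)
((195, 0, 189, 343), 489.3, 297.6, 128.2, 59.8, 7.5)
```

View pics/g_wrist.png

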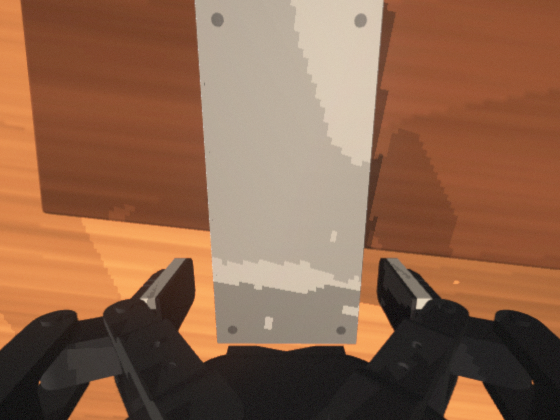

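The plate is between the jaws and has not moved; the near end is at row 343, with the pads at (180,285) and (395,285). Closing now.

>>> carry_out([
  [[-0.08,0,0,0,0,0],[0,0,0,0,0,0],[0,0,0,0,0,0],[0,0,0,0,0,0],[0,0,0,0,0,0],[0,0,0,0,0,0],[0,0,0,0,0,0],[0,0,0,0,0,0]],
], gripper=1, grip_force=60)

```text
time: 9.45
position: [0.4478, 0.2929, 0.0356]
tool_rot: [-0.321, 1.565, 2.958]
wrist_force: [0.7, 0.0, -0.5]
gripper_width: 0.678
```

>>> carry_out([
  [[-0.15,0,0,0,0,0],[-0.3,0,0,0,0,0],[-0.5,0,0,0,0,0],[-0.7,0,0,0,0,0],[-0.7,0,0,0,0,0],[-0.7,0,0,0,0,0],[-0.5,0,0,0,0,0],[0,0,0,0,0,0]],
])

```text
time: 10.25
position: [0.4484, 0.2928, 0.1501]
tool_rot: [-0.453, 1.566, 2.826]
wrist_force: [0.4, -0.8, -0.5]
gripper_width: 0.679
```

```bash
python3 - <<'E'
from h import *
go([.4464,.292,.15],Rdown(7.6))
s,_,_=pose(); f=grab_frame("wrist"); cv2.imwrite("pics/i_wrist.png",f["pixels"][:,:,::-1])
f=grab_frame("scene"); cv2.imwrite("pics/i_scene.png",f["pixels"][:,:,::-1])
E
```

```text
t 10.25 pos [0.4484 0.2928 0.1501] F [ 0.4 -0.8 -0.5] gw 0.679 q [0.368 0.304 1.684 0.003 1.158 1.8  ]
R [[-0.004, 0.137, -0.991], [0.001, -0.991, -0.137], [-1.0, -0.002, 0.004]]
shift units [0.   0.02 0.07] turn units [0.05 0.04 0.02]
```

View pics/i_wrist.png

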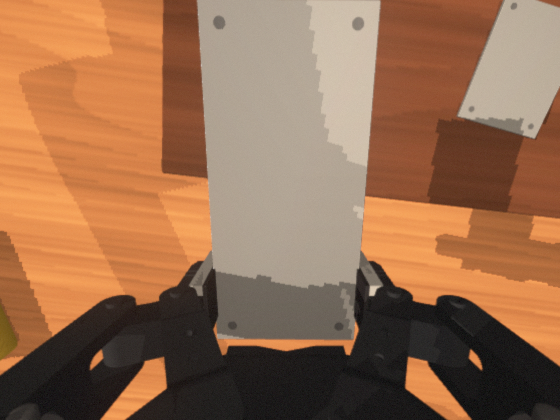

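View pics/i_scene.png

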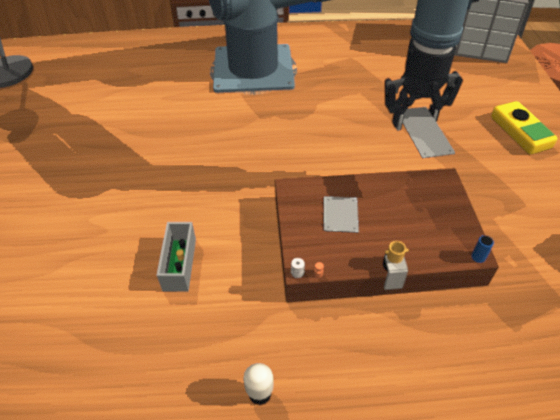

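The plate is lifted level and the short plate is undisturbed. Next I'll measure the enclosure rim from depth and the plate's pose in the hand.

```bash
cat >> h.py <<'E'
def cloud(f,s=None):
    d=f['depth']; K,Rw,c=cam(f,s); v,u=np.mgrid[0:420,0:560]
    un=cv2.undistortPoints(np.c_[u.ravel(),v.ravel()].astype(float).reshape(-1,1,2),K,np.array(f['distortion'])).reshape(-1,2)
    W=c+(np.c_[un,np.ones(len(un))]*d.reshape(-1,1))@Rw.T
    return W.reshape(420,560,3),d>0
def rect(P):
    (cx,cy),(w,h),a=cv2.minAreaRect((P[:,:2]*1000).astype(np.float32))
    if w<h: w,h,a=h,w,a+90
    return np.round([cx,cy,w,h,(a+90)%180-90],1)
E
python3 - <<'E'
from h import *
for n in("top","scene"):
    f=grab_frame(n); W,ok=cloud(f)
    reg=ok&(abs(W[...,0]-.623)<.09)&(abs(W[...,1]+.149)<.06)
    print(n,"zmax",np.percentile(W[reg][:,2],[90,98,99.8]).round(4))
    for lo in(.046,.048):
        P=W[reg&(W[...,2]>lo)&(W[...,2]<.055)]; print(lo,len(P),rect(P))
s,R,p=pose(); f=grab_frame("wrist"); W,ok=cloud(f,s); h=hsv(f)
m=ok&(h[...,1]<60)&(h[...,2]>110)&(abs(W[...,2]-.179)<.03)
m=cv2.erode(m.astype(np.uint8),np.ones((5,5)))>0
P=W[m]; c=P.mean(0); n=np.linalg.svd(P-c,full_matrices=False)[2][2]; n*=np.sign(n[2]); print("plate",c.round(4),"normal",n.round(4),len(P))
m2=(h[...,1]<60)&(h[...,2]>110)
[print(b) for b in blobs(f,m2,c[2],s)]
E
```

```text
top zmax [0.0329 0.0505 0.0527]
0.046 343 [ 622.1 -148.4  114.9   47.1   -3.7]
0.048 292 [ 621.8 -148.4  114.4   47.1   -3.7]
scene zmax [0.0438 0.0508 0.0523]
0.046 477 [ 622.7 -148.4  118.4   47.4   -3.9]
0.048 391 [ 622.9 -148.4  118.    47.3   -3.9]
plate [0.5084 0.2997 0.1741] normal [0.0108 0.0041 0.9999] 40666
((364, 264, 18, 32), 457.8, 256.8, 14.7, 5.9, 23.8)
((459, 0, 101, 134), 544.8, 223.0, 39.9, 31.0, -7.3)
((190, 0, 190, 339), 488.6, 301.6, 129.3, 70.0, 6.6)
```

```bash
python3 - <<'E'
from h import *
s,R,p=pose(); print(p,s['tool_rot'])
f=grab_frame("wrist"); h=hsv(f)
m=((h[...,1]<60)&(h[...,2]>110)).astype(np.uint8); 
# plate edges by rows 60..230 (left/right) and bottom edge
L=[];Rr=[]
for r in range(60,235,5):
    c=np.where(m[r,150:420])[0]+150
    # contiguous run around 285
    run=[285]
    a=285
    while m[r,a-1]: a-=1
    b=285
    while m[r,b+1]: b+=1
    L.append((a,r));Rr.append((b+1,r))
B=[]
for cc in range(235,335,8):
    col=np.where(h[:300+60,cc,2]>80)[0]; g=np.diff(cv2.GaussianBlur(f['pixels'].astype(np.float32),(0,0),1)[325:352,cc].sum(-1)); B.append((cc,325+abs(g).argmax()+.5))
z=.174
l=toplane(f,L,z,s);r=toplane(f,Rr,z,s);b=toplane(f,B,z,s)
for q in(l,r):
    k=np.polyfit(q[:,0],q[:,1],1); print("side yaw",np.degrees(np.arctan(k[0])).round(2), "y at x=.49",np.polyval(k,.49).round(4))
print("near edge",b[:,:2].round(4)[::3])
t=grab_frame("top"); cv2.imwrite("pics/j.png",t["pixels"][:,:,::-1])
W,ok=cloud(t); reg=ok&(abs(W[...,2]-.174)<.006)&(W[...,0]>.46)&(W[...,0]<.6)&(W[...,1]>.2)&(W[...,1]<.38); print("top",reg.sum(),rect(W[reg]))
t=grab_frame("scene"); W,ok=cloud(t); reg=ok&(abs(W[...,2]-.174)<.006)&(W[...,0]>.4)&(W[...,0]<.6)&(W[...,1]>.2)&(W[...,1]<.38); print("scene",reg.sum(),rect(W[reg]))
E
```

```text
[0.44609198 0.2918694  0.14603295] [-0.02029446  1.55946984 -3.02449604]
side yaw 7.53 y at x=.49 0.3271
side yaw 7.52 y at x=.49 0.2673
near edge [[0.4175 0.3103]
 [0.4189 0.2998]
 [0.4178 0.2889]
 [0.4213 0.2787]
 [0.4233 0.2682]]
top 1626 [506.8 300.   92.6  61.1   7.2]
scene 1684 [489.8 297.4 133.3  87.2   8.1]
```

```bash
python3 - <<'E'
from h import *
s,R,p=pose(); print(s['time'],p)
f=grab_frame("wrist"); h=hsv(f)
fake=dict(s); fake['position']=np.zeros(3); fake['tool_rot']=np.array([0,0,0.])
W,ok=cloud(f,fake)
m=ok&(h[...,1]<60)&(h[...,2]>90)&(W[...,0]<-.01)&(W[...,0]>-.04)&(abs(W[...,1])<.04)
m=cv2.morphologyEx(m.astype(np.uint8),cv2.MORPH_OPEN,np.ones((5,5)))
P=W[m>0]
c=P.mean(0); n=np.linalg.svd(P-c,full_matrices=False)[2][2]; n*=-np.sign(n[0]); print("mean",c.round(4),"normal",n.round(4))
for z in(-.03,-.06,-.09):
    k=P[abs(P[:,2]-z)<.003]; print(z,"x",np.median(k[:,0]).round(4),"y",np.percentile(k[:,1],[0.5,99.5]).round(4))
k=P[abs(P[:,1])<.015]; print("z range",k[:,2].min().round(4),k[:,2].max().round(4))
E
```

```text
10.65 [0.44631253 0.29195327 0.14612926]
mean [-0.0284  0.0006 -0.0522] normal [-1.0e+00 -1.8e-03  8.0e-04]
-0.03 x -0.0284 y [-0.0287  0.0298]
-0.06 x -0.0285 y [-0.0288  0.0301]
-0.09 x -0.0284 y [-0.0285  0.0304]
z range -0.1076 0.0228
```

```bash
python3 - <<'E'
from h import *
Rt=Rdown(-3.8); tgt=np.array([.6225,-.1485,.050])-Rt@np.array([-.0254,.0007,-.0424]); print(tgt.round(4), Rt.round(3).tolist())
go(tgt+[0,0,.12],Rt)
E
```

```text
[ 0.5802 -0.145   0.0246] [[0.0, -0.066, -0.998], [0.0, -0.998, 0.066], [-1.0, 0.0, 0.0]]
t 10.7 pos [0.4464 0.292  0.1463] F [ 0.8  0.9 -1.4] gw 0.676 q [0.368 0.308 1.688 0.003 1.156 1.8  ]
R [[-0.011, 0.137, -0.991], [-0.001, -0.991, -0.137], [-1.0, -0.0, 0.011]]
shift units [ 0.02 15.04 -2.42] turn units [ 1.95  0.1  -0.01]
```

>>> carry_out([
  [[-0.2,0.3,-0.05,0.1,0.1,0],[-0.2,0.6,-0.1,0.1,0,0],[-0.1,0.8,-0.15,0.1,0,0],[0,0.9,-0.15,0.1,0,0],[0,0.9,-0.2,0.1,0,0],[0,0.9,-0.2,0.1,0,0],[0,0.9,-0.2,0.1,0,0],[0,0.9,-0.2,0.1,0,0],[0,0.9,-0.25,0.1,0,0],[0,0.9,-0.25,0.1,0,0],[0,0.9,-0.25,0.1,0,0],[0,0.9,-0.25,0.1,0,0],[0,0.9,-0.25,0.1,0,0],[0,0.9,-0.25,0.1,0,0],[0,0.9,-0.3,0.1,0,0],[0,0.7,-0.3,0.1,0,0],[0,0.5,-0.3,0.1,0,0],[0,0.2,-0.1,0.1,0,0]],
])

```text
time: 12.5
position: [0.5801, -0.1475, 0.1673]
tool_rot: [2.442, 1.56, -0.766]
wrist_force: [-0.3, 0.0, -0.8]
gripper_width: 0.682
```

```bash
python3 - <<'E'
from h import *
go([.5802,-.145,.10],Rdown(-3.8))
E
```

```text
t 12.5 pos [ 0.5801 -0.1475  0.1673] F [-0.3  0.  -0.8] gw 0.682 q [-0.433  0.387  1.514 -0.004  1.231  1.205]
R [[0.007, -0.066, -0.998], [-0.007, -0.998, 0.066], [-1.0, 0.007, -0.008]]
shift units [ 2.24 -0.1   0.02] turn units [ 0.   -0.08 -0.06]
```

>>> carry_out([
  [[0.6,-0.1,0,0,-0.08,-0.06],[0.8,0,0,0,-0.05,0],[0.8,0,0,0,-0.05,0],[0.7,0,0,0,-0.05,0],[0.2,0,0,0,0,0],[0,0,0,0,0,0]],
])

```text
time: 13.1
position: [0.5762, -0.1407, 0.0669]
tool_rot: [-0.147, 1.548, 2.929]
wrist_force: [-0.5, -0.2, 0.3]
gripper_width: 0.676
```

```bash
python3 - <<'E'
from h import *
go([.5802,-.145,.06],Rdown(-3.8))
s,R,p=pose(); f=grab_frame("wrist"); cv2.imwrite("pics/k_wrist.png",f["pixels"][:,:,::-1])
for n in("scene","top"):
    f=grab_frame(n); cv2.imwrite(f"pics/k_{n}.png",f["pixels"][:,:,::-1])
    s,R,p=pose(); zt=p[2]+.0284; h=hsv(f); print(p, zt)
    print([b for b in blobs(f,(h[...,1]<60)&(h[...,2]>90),zt) if b[1]>500 and b[2]<0])
print("expected centre",(p+R@np.array([-.0254,.0007,-.0424])).round(4))
E
```

```text
t 13.1 pos [ 0.5762 -0.1407  0.0669] F [-0.5 -0.2  0.3] gw 0.676 q [-0.425  0.499  1.609 -0.005  1.055  1.215]
R [[-0.022, -0.066, -0.998], [0.005, -0.998, 0.066], [-1.0, -0.003, 0.022]]
shift units [ 0.23  0.13 -0.15] turn units [0.   0.21 0.03]
[ 0.57708686 -0.1412712   0.06836854] 0.09676854149599928
[((244, 364, 29, 36), 889.8, -10.7, 48.6, 37.4, -3.0), ((150, 201, 49, 90), 648.1, -139.2, 186.9, 75.3, 1.3)]
[ 0.57779558 -0.14178087  0.06913519] 0.097535190390521
[((419, 180, 43, 171), 504.9, -290.1, 322.7, 17.5, -14.5), ((388, 157, 64, 71), 637.9, -238.5, 131.4, 99.5, 65.4), ((316, 150, 71, 177), 553.9, -126.7, 352.0, 14.8, -21.7), ((299, 146, 82, 189), 551.2, -102.9, 379.1, 21.6, -21.5), ((530, 92, 30, 95), 752.1, -508.7, 194.3, 62.9, -5.5), ((283, 72, 19, 22), 853.5, -10.7, 43.1, 34.9, 0.2)]
expected centre [ 0.6205 -0.1454  0.0938]
```

View pics/k_scene.png

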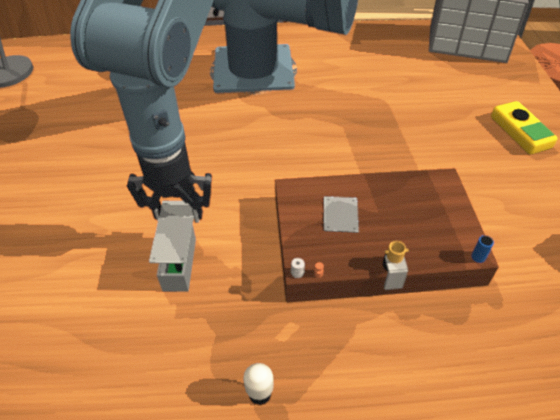

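View pics/k_wrist.png

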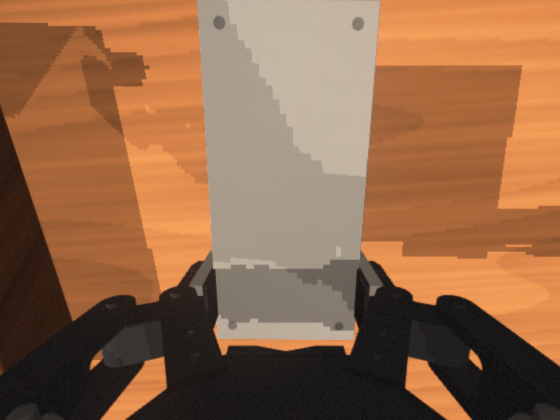

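>>> carry_out([
  [[0.1,0.13,-0.12,0,0.2,0.03],[0.2,0.03,-0.03,0,0.03,0],[0.2,0,0,0,0,0],[0.15,0,0,0,0,0],[0.1,0,0,0,0,0],[0,0,0,0,0,0]],
])

```text
time: 13.85
position: [0.585, -0.1477, 0.0497]
tool_rot: [2.84, 1.556, -0.368]
wrist_force: [0.7, -0.5, -1.0]
gripper_width: 0.679
```

```bash
python3 - <<'E'
from h import *
go([.5802,-.145,.0246],Rdown(-3.8))
f=grab_frame("scene"); cv2.imwrite("pics/l_scene.png",cv2.resize(f["pixels"][180:310,110:240,::-1],None,fx=4.5,fy=4.5))
go([.5802,-.145,.0246],Rdown(-3.8))
E
```

```text
t 13.85 pos [ 0.585  -0.1477  0.0497] F [ 0.7 -0.5 -1. ] gw 0.679 q [-4.330e-01  5.160e-01  1.631e+00  1.000e-03  9.800e-01  1.204e+00]
R [[0.013, -0.066, -0.998], [-0.005, -0.998, 0.066], [-1.0, 0.004, -0.014]]
shift units [ 0.83 -0.08  0.18] turn units [ 0.   -0.13 -0.04]
t 13.9 pos [ 0.5851 -0.1478  0.0499] F [-0.5 -0.2 -0.6] gw 0.679 q [-4.330e-01  5.160e-01  1.631e+00  1.000e-03  9.800e-01  1.204e+00]
R [[0.014, -0.066, -0.998], [-0.005, -0.998, 0.066], [-1.0, 0.004, -0.014]]
shift units [ 0.84 -0.09  0.18] turn units [ 0.   -0.13 -0.04]
```

View pics/l_scene.png

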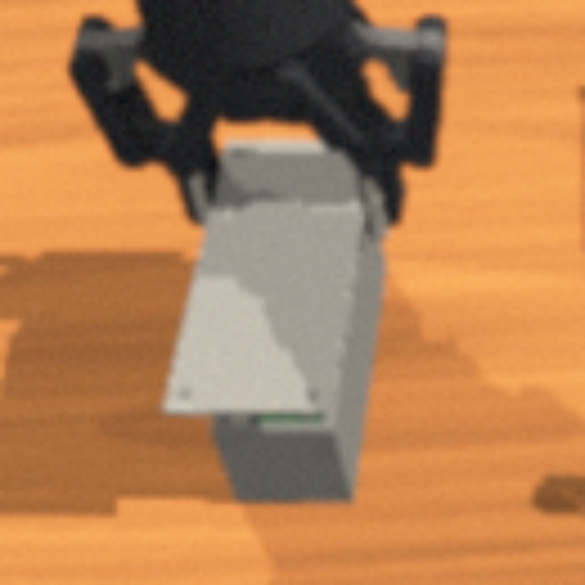

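>>> carry_out([
  [[0.15,-0.06,0.12,0,-0.08,-0.03],[0.15,0,0,0,0,0],[0.1,0,0,0,0,0],[0,0,0,0,0,0],[0,0,0,0,0,0]],
])

```text
time: 14.4
position: [0.5814, -0.1455, 0.0367]
tool_rot: [2.97, 1.566, -0.238]
wrist_force: [-0.2, -0.6, -0.4]
gripper_width: 0.681
```

```bash
python3 - <<'E'
from h import *
go([.5802,-.145,.0246],Rdown(-3.8))
E
```

```text
t 14.4 pos [ 0.5814 -0.1455  0.0367] F [-0.2 -0.6 -0.4] gw 0.681 q [-4.320e-01  5.320e-01  1.643e+00  1.000e-03  9.620e-01  1.204e+00]
R [[0.004, -0.066, -0.998], [-0.001, -0.998, 0.066], [-1.0, 0.001, -0.004]]
shift units [ 0.4  -0.01  0.04] turn units [ 0.   -0.04 -0.01]
```

```bash
python3 - <<'E'
from h import *
for n in("scene","top"):
    f=grab_frame(n); s,R,p=pose(); W,ok=cloud(f); h=hsv(f); zt=p[2]+.0284
    m=(ok&(abs(W[...,2]-zt)<.005)&(h[...,1]<70)&(h[...,2]>80)&(abs(W[...,0]-.625)<.08)&(abs(W[...,1]+.148)<.05)).astype(np.uint8)
    m=cv2.morphologyEx(m,cv2.MORPH_OPEN,np.ones((3,3))); print(n,m.sum(),rect(W[m>0]),zt, np.median(W[m>0][:,2]))
print((p+R@np.array([-.0254,.0007,-.0424])).round(4))
E
```

```text
scene 2061 [ 624.4 -149.   132.1   71.    -7.1] 0.06512959257659598 0.06504132351529912
top 173 [ 664.2 -131.4   49.7   19.8   -7.3] 0.06524346355489219 0.06450921370868401
[ 0.6236 -0.149   0.0624]
```

>>> carry_out([
  [[0.12,0,0.04,0,-0.03,0],[0.1,0,0.01,0,0,0],[0.06,0,0,0,0,0],[0.04,0,0,0,0,0],[0.04,0,0,0,0,0]],
])

```text
time: 15.0
position: [0.5802, -0.1456, 0.0256]
tool_rot: [2.623, 1.568, -0.585]
wrist_force: [0.9, -0.2, -0.2]
gripper_width: 0.677
```

```bash
python3 - <<'E'
from h import *
go([.5802,-.145,.0246],Rdown(-3.8))
E
```

```text
t 15.0 pos [ 0.5802 -0.1456  0.0256] F [ 0.9 -0.2 -0.2] gw 0.677 q [-0.432  0.546  1.652 -0.     0.941  1.205]
R [[0.002, -0.066, -0.998], [-0.001, -0.998, 0.066], [-1.0, 0.001, -0.002]]
shift units [ 0.03 -0.02  0.  ] turn units [ 0.   -0.02 -0.01]
```

>>> carry_out([
  [[0.03,0,0,0,0,0],[0.03,0,0,0,0,0],[0.03,0,0,0,0,0]],
])

```text
time: 15.3
position: [0.5802, -0.1456, 0.0249]
tool_rot: [2.626, 1.568, -0.581]
wrist_force: [-2.8, 0.5, 5.8]
gripper_width: 0.681
```

>>> carry_out([
  [[0,0,0,0,0,0],[0,0,0,0,0,0],[0,0,0,0,0,0],[0,0,0,0,0,0],[0,0,0,0,0,0],[0,0,0,0,0,0]],
], gripper=-1)

```text
time: 15.9
position: [0.5808, -0.1459, 0.0252]
tool_rot: [2.694, 1.566, -0.513]
wrist_force: [0.4, -0.0, -0.0]
gripper_width: 0.996
```

>>> carry_out([
  [[-0.2,0,0,0,0,0],[-0.5,0,0,0,0,0],[-0.8,0,0,0,0,0],[-1,0,0,0,0,0],[-1,0,0,0,0,0],[-0.8,0,0,0,0,0],[0,0,1,0,0,0],[0,0,1,0,0,0],[0,0,1,0,0,0],[0,0,0.5,0,0,0],[0,0,0,0,0,0]],
])

```text
time: 17.0
position: [0.4729, -0.1385, 0.1631]
tool_rot: [2.674, 1.562, -0.533]
wrist_force: [0.1, 0.5, 0.6]
gripper_width: 0.998
```

```bash
python3 - <<'E'
from h import *
s,R,p=pose(); print(s['time'],p)
for n in("scene","top","wrist"):
    f=grab_frame(n); cv2.imwrite(f"pics/m_{n}.png",f["pixels"][:,:,::-1]); s,R,p=pose(); W,ok=cloud(f,s); h=hsv(f)
    m=(ok&(abs(W[...,2]-.053)<.006)&(h[...,1]<70)&(h[...,2]>80)&(abs(W[...,0]-.625)<.08)&(abs(W[...,1]+.148)<.05)).astype(np.uint8)
    m=cv2.morphologyEx(m,cv2.MORPH_OPEN,np.ones((3,3))); P=W[m>0]; c=P.mean(0); nn=np.linalg.svd(P-c,full_matrices=False)[2][2]
    print(n,m.sum(),rect(P),np.median(P[:,2]).round(4),"tilt deg",np.degrees(np.arccos(abs(nn[2]))).round(2)); 
    print([b for b in blobs(f,(h[...,1]<60)&(h[...,2]>90),.053,s) if 500<b[1]<750 and b[2]<0])
    print([b for b in blobs(f,(h[...,1]<60)&(h[...,2]>90),.063,s) if 500<b[1]<650 and b[2]>0])
E
```

```text
17.0 [ 0.47291375 -0.13848982  0.16308669]
scene 2058 [ 623.2 -148.   130.6   60.9   -4.6] 0.0531 tilt deg 0.36
[((152, 219, 44, 72), 636.1, -147.8, 150.5, 64.3, -3.5)]
[((324, 197, 35, 35), 575.8, 147.2, 82.6, 60.6, -6.9)]
top 1959 [ 621.8 -148.4  128.4   60.1   -4.6] 0.0525 tilt deg 0.24
[((345, 172, 34, 67), 621.7, -148.4, 127.9, 59.3, -4.3)]
[((192, 206, 37, 45), 574.4, 146.5, 80.9, 60.5, -7.1)]
wrist 8458 [ 595.8 -146.8   74.7   59.5   -4.5] 0.053 tilt deg 0.17
[((245, 0, 81, 109), 595.6, -146.8, 74.3, 59.3, -4.2)]
[]
```

View pics/m_scene.png

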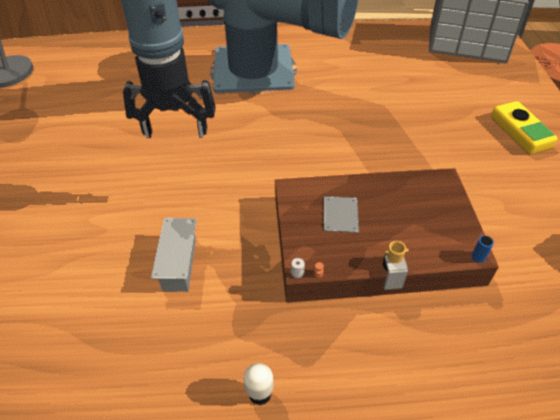

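View pics/m_wrist.png

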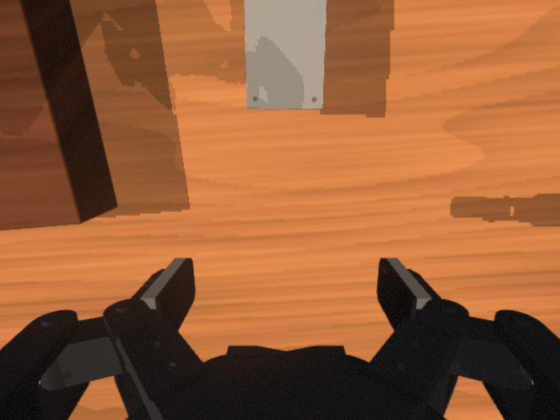

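The cover lies flat on the enclosure in both views, at (175,248) in the scene view, and the gripper is clear. Same-camera offsets from the rim are under 1 mm and 1°.

```bash
python3 -c "
from workcell import order; print(order.job_done())"
```

```text
the job is handed in; nothing more can be done
None
```

I slid the cover about 104 mm towards the robot with closed fingertips at 6–9 N, until its near end stuck out about 46 mm over the riser's front edge. I then gripped it across its 60 mm width at that end with the tool pointing down, lifted it, set it down on the enclosure with about 6 N of contact, and backed away. The job was handed in at about 17 s of the 48 s.

Last checks, measured with the arm clear:

| Check | Scene camera | Top camera |
|---|---|---|
| Cover centre (mm) | (623.2, -148.0) | (621.8, -148.4) |
| Rim centre, measured earlier (mm) | (622.9, -148.4) | (621.8, -148.4) |
| Cover yaw | -4.6° | -4.6° by depth, -4.3° by outline |
| Rim yaw | -3.9° | -3.7° |
| Cover top height (nominal 53 mm) | 53.1 mm | 52.5 mm |
| Cover tilt | 0.36° | 0.24° |

- **Short plate:** it reads the same as at the start, within 1 mm and under half a degree.
- **Disagreements:** the two cameras differ by about 1.4 mm in x, which is within calibration. The scene colour outline of the cover gave a longer, shifted shape (150.5 mm), most likely because it merged with the enclosure's far face, so I relied on the depth reading there.
- **Mishap:** on the first descent to grip, the open fingers touched the riser edge at about 6 N. I backed up and recentred, and the cover had not moved.

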